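# Park the long slide tray behind the post of the slide warmer

### The arm

A 6-joint arm with a two-finger parallel gripper is mounted at the origin on the work surface. World frame = base frame: x ahead of the robot, y to its left, z up, the work surface at z = 0. Lengths are in m, angles in rad, forces in N, time in s.
With the tool pointing down it reaches from about 0.25 to 0.775 m from the base axis. Payload 4 kg.
Tool frame: the origin (TCP) lies midway between the tips of the shut fingers; the grasp point (between the pads) lies 19 mm behind it; z points along the fingers, x is the direction in which the jaws open and shut, and the axes are right-handed (so a half turn about z gives the same grasp; the last joint's range is limited). The gripper opens to 85 mm and grips with 20 to 120 N. Pads are 22 mm wide; open, the fingers measure 114 mm over their backs; the gripper's body (76 mm by 85 mm) begins 54 mm behind the grasp point. The pads swing forward as they close: fully open they stand 13 mm farther back than shut.
Start: joints at [-1.444, 0.087, 1.371, -0, 1.684, -0.103], TCP at [0.125, -0.536, 0.231] pointing down, gripper open.
Joint ranges: [-3.1, 3.1], [-0.76, 2.03], [0.27, 2.55], [-1.08, 4.22], [0.17, 2.65], [-2.57, 2.57]. Speed limits (rad/s): [2.79, 2.79, 3.14, 3.14, 3.14, 3.14].

### API

Orientations are given as a 3x3 rotation matrix whose columns are the frame's x, y, z axes.
In Python, from rig import r gives the robot as it stands. The module is installed in compiled form; this text tells all that it offers.
- The arm moves only by the tool servo_tool, never from a script. Its argument "motion" is text: rows parted by semicolons, each of 5 numbers parted by spaces: the shift along the tool's x, y, z in m, then the turn about the tool's z in rad, then the closure, from 0 (fully open) to 1 (shut). In form: dx dy dz spin hand; .... A call has 1 to 8 rows; each row is the pose to reach, as a shift and turn from the pose measured when the call began, along the tool's axes at that moment; what a row does not reach only later rows make up. A row lasts 1/10 s, in which the tool goes at most 50 mm and 8.59 degrees, less where a joint would pass 70% of its speed; a pose out of reach is approached as far as the arm can. A call with a gripper value outside its range is refused whole. The fingers move at their own pace and stop on an object; the grip force is fixed at half the most. Time passes only in rows, so rows that repeat a pose let the fingers close. It gives the time, the measured TCP pose, the force and the opening at its end, in the units of the state.
- r.read_state(): the state, without advancing time (a new reading comes with each control period).
- r.read_camera(name): name is "scene" or "side" or "wrist"; returns a dict with "image" (384x512x3 uint8, red, green, blue), "range_z" (384x512 float32, m along the optical axis (not along the pixel's ray), 0 where there is no reading), "K" (3x3 intrinsics, pixels), "extrinsics" (4x4, takes a point from world to camera coordinates); the wrist camera has in their place "T_tool_cam" (4x4, takes a point from camera to tool coordinates, whose origin is the TCP and whose axes are the tool frame's). Camera axes: x right, y down, z forward; pixel columns grow to the right and rows downward; lengths in m; the calibration is good to about 2 mm. The wrist camera is an equidistant fisheye: a pixel r from the principal point sees the ray r / f radians off the axis. A picture is of the moment at which its call begins: read the wrist's pose just before it.
- r.hand_in(): hands the job in, once; it reports no verdict.
The state is a dict: "clock": time; "joint_pos": joint angles; "joint_velocities": joint speeds; "effort": joint torques, N m; "position": TCP position; "eef_rot": TCP orientation; "contact_force": force on the tool from outside, world axes, zero at the start; "moment": the same for the moment, N m; "gripper_width": finger opening in m.
Only numpy, scipy, OpenCV 4.12 (cv2) and the standard library are available. Lean on these libraries where they do the work, as an engineer would, in place of code of your own. Each camera call takes 0.05 s, during which the arm holds its last target. There are 200 camera calls.

### The job

Push the long dark grey slide tray along the bench, one end and then the other, so that it angles past the blue post and comes to lie wholly in the warmer's drying bay, flat and with its whole long side close against the back wall. Keep it flat on the bench all the way: never pick it up or tip it. Leave everything else on the bench where it stands.

Things in the scene. Friction and masses are not known exactly. Their poses are not given: they have to be found in the camera images.
- tray: The long slide tray: dark grey bar 230 mm long (own y), 38 wide (own x), 20 high, three glass slides on top, an orange band at each end; about 0.35 kg, loose, flat on the bench. Origin: centre of its underside. It starts in front of the bay, right of the post, within 0.45 rad of parallel to the bay; own +y is its left end seen from the robot.
- tray_left (a point): Centre of the left short end face of the tray (own +y end), 10 mm above the tray's underside.
- tray_right (a point): Centre of the right short end face of the tray (own -y end), 10 mm above the tray's underside.
- dock: White slide warmer with an aluminium-walled drying bay in front, fixed. The bay is a straight recess 270 mm long, open on top and to the front (robot side); its floor is the bench. Origin: middle of the bay at bench height; own x points to the back wall, own y left along the bay. Walls 12 mm thick, 30 high. The warmer body, 50 high, 294 wide, lies from x = 42 to 152 mm.
- bay_back (a point): Middle of the back wall's face, at bench height, 30 mm from the dock's origin along its x.
- bay_left (a point): On the face of the bay's left end wall, at bench height, at dock x = 0, y = +135 mm. That wall runs from dock x = -30 to +30 mm.
- bay_right (a point): Front edge of the face of the bay's right end wall, at bench height, at dock x = 0, y = -135 mm. That wall is short: it runs from dock x = 0 to +30 mm.
- post: Blue keeper post with a steel cap: upright cylinder 18 mm in diameter, 40 mm high, fixed to the bench in front of the left part of the bay (dock x = -45 mm, y = +45 to +65 mm), so that the tray cannot go straight in. The clear gap between post and back wall is 66 mm. Origin: centre of its foot.
- timer: Bystander, to be left alone: white lab timer with a grey dial, 30 x 60 x 28 mm. Origin: centre of its underside.
- petri: Bystander, to be left alone: clear round petri dish, 90 mm across, 15 mm high. Origin: centre of its underside.
- slidebox: Bystander, to be left alone: blue slide box, 85 x 100 x 32 mm. Origin: centre of its underside.
- oil: Bystander, to be left alone: small amber bottle with black cap, 28 mm across, 58 mm high. Origin: centre of its underside.
- marker: Bystander, to be left alone: white marker pen with black cap, lying, 130 mm long, 14 mm thick. Origin: centre of its underside.
- forceps: Bystander, to be left alone: steel forceps lying flat, 120 mm long, 8 mm high. Origin: centre of its underside.
- wash: Bystander, to be left alone: white bottle with red cap, 70 mm across, 170 mm high. Origin: centre of its underside.
- beaker: Bystander, to be left alone: glass beaker, 76 mm across, 90 mm high. Origin: centre of its underside.

How it is judged:
At the end, for the whole second after the job is handed in: The tray lies flat on the bench between the two end walls of the bay, behind the post, both ends within 8 mm of touching the back wall, at rest (x of tray_left in the frame of dock between 0.003 and 0.016 m and x of tray_right in the frame of dock between 0.003 and 0.016 m and y of tray in the frame of dock between -0.024 and 0.024 m and height (world z) of tray below 0.004 m and angle between tray's own z axis and vertical below 0.05 rad and linear speed of tray below 0.01 m/s).
It fails at once if the tray is lifted or tipped off the bench (height (world z) of tray above 0.008 m or angle between tray's own z axis and vertical above 0.12 rad).
It fails at once if another thing on the bench is moved more than 15 mm or tipped (distance of any of timer, petri, slidebox, oil, marker, forceps, wash, beaker from where it was at the start of the episode above 0.015 m or angle between any of timer, petri, slidebox, oil, marker, forceps, wash, beaker's own z axis and vertical above 0.35 rad).
It also fails if it takes over 72 s, if anything falls off the work surface, if the arm or the gripper's body presses on something with over 40 N, if the wrist force passes 120 N, or if a joint passes its speed limit or range.

## Working session

There is one attempt and no reset: what is moved stays moved. The work goes in short steps, Python scripts to look and compute and a tool call to move; the robot and the scene stay as the last step left them, time stands still between calls to the robot, and variables do not carry over. Pictures are saved under pics/ and viewed, about 8 in all and at most 12, crops included, and the job is handed in when it is done.

Besides the shell and the picture viewer there is one more tool, called after "Emit:" as a command line: name --argument value ..., lists and objects as JSON in quotes. servo_tool: Moves the arm, as the interface text tells. Its arguments: {"type":"object","properties":{"motion":{"type":"string"}},"required":["motion"]}

```bash
mkdir -p pics
cat > h.py <<'E'
from rig import r
import numpy as np, cv2
def save(n,f,c=None):
    c=c or r.read_camera(n); cv2.imwrite('pics/'+f,cv2.cvtColor(c['image'],cv2.COLOR_RGB2BGR)); return c
def ray(c,uv,z):
    K,E=c['K'],c['extrinsics']; R,t=E[:3,:3],E[:3,3]
    uv=np.atleast_2d(uv).astype(float); d=np.c_[(uv-K[[0,1],[2,2]])/K[[0,1],[0,1]],np.ones(len(uv))]@R
    o=-R.T@t; return o+d*((z-o[2])/d[:,2])[:,None]
def cloud(c):
    K,E=c['K'],c['extrinsics']; R,t=E[:3,:3],E[:3,3]; Z=c['range_z']; v,u=np.indices(Z.shape)
    P=np.stack([(u-K[0,2])/K[0,0]*Z,(v-K[1,2])/K[1,1]*Z,Z],-1); return (P-t)@R
E
python3 - <<'E'
from h import *
s=r.read_state()
for k in s: print(k,np.round(s[k],3).tolist())
a=save('scene','s0.png');b=save('side','d0.png')
for c in(a,b):print(c['K'].round(1).tolist(),c['extrinsics'].round(3).tolist())
E
```

```text
clock 0.0
joint_pos [-1.444, 0.088, 1.372, 0.0, 1.684, -0.103]
joint_velocities [-0.001, 0.0, -0.0, 0.0, 0.0, -0.0]
effort [0.0, -35.187, -31.328, -0.0, 0.011, 0.0]
position [0.125, -0.535, 0.23]
eef_rot [[0.228, -0.974, -0.0], [-0.974, -0.228, 0.002], [-0.002, -0.0, -1.0]]
contact_force [-1.041, -0.438, -0.321]
moment [0.021, -0.038, 0.04]
gripper_width 0.085
[[383.0, 0.0, 255.6], [0.0, 383.0, 187.7], [0.0, 0.0, 1.0]] [[-0.709, 0.705, -0.004, 0.385], [0.595, 0.596, -0.538, -0.305], [-0.377, -0.384, -0.843, 1.423], [0.0, 0.0, 0.0, 1.0]]
[[448.9, 0.0, 255.6], [0.0, 448.9, 185.3], [0.0, 0.0, 1.0]] [[0.904, -0.428, -0.004, -0.511], [-0.261, -0.542, -0.799, 0.174], [0.34, 0.723, -0.602, 1.376], [0.0, 0.0, 0.0, 1.0]]
```

View pics/s0.png

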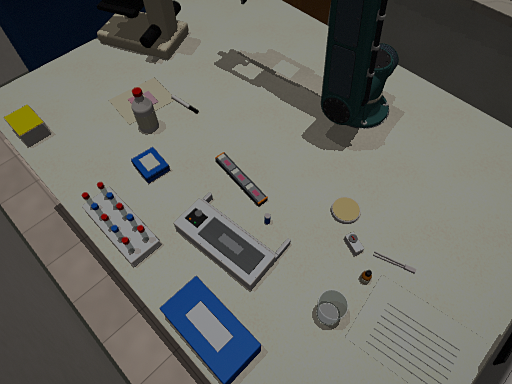

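View pics/d0.png

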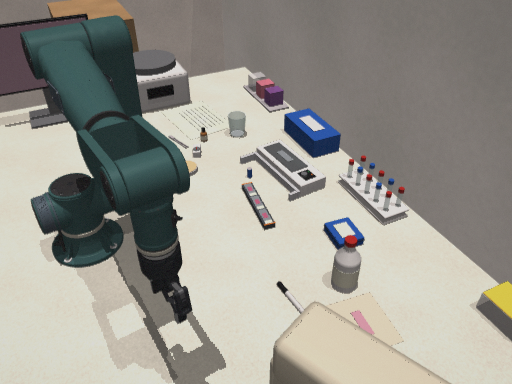

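Scene view: the tray runs from (217,155) to (266,203), the post is at (267,218), and the bay lies between (208,197) and (288,243). Next I'll measure them with depth and masks.

```bash
cat >> h.py <<'E'
def topdown(c,x0,x1,y0,y1,f,s=1500):
    # rectified view of plane z=.02 ; up = +x, left=+y
    nx,ny=int((x1-x0)*s),int((y1-y0)*s)
    X,Y=np.meshgrid(x1-np.arange(nx)/s,y1-np.arange(ny)/s,indexing='ij')
    P=np.stack([X,Y,0*X+.02],-1)@c['extrinsics'][:3,:3].T+c['extrinsics'][:3,3]
    p=P@c['K'].T; m=(p[...,:2]/p[...,2:]).astype(np.float32)
    im=cv2.remap(c['image'],m[...,0],m[...,1],cv2.INTER_LINEAR)
    if f: cv2.imwrite('pics/'+f,im[...,::-1])
    return im
def tray(c,z=.02,show=False):
    hsv=cv2.cvtColor(c['image'],cv2.COLOR_RGB2HSV)
E
python3 - <<'E'
from h import *
for n in('scene','side'):
    c=r.read_camera(n);P=cloud(c)
    roi=(P[...,0]>.3)&(P[...,0]<.75)&(P[...,1]>-.35)&(P[...,1]<.25)
    z=P[...,2]
    print(n,'bench z',np.median(z[roi&(abs(z)<.01)]))
    m=(roi&(z>.011)&(z<.06)).astype(np.uint8)
    k,l,st,ce=cv2.connectedComponentsWithStats(m)
    for i in range(1,k):
        if st[i,4]<25: continue
        q=P[l==i]; R=cv2.minAreaRect(q[:,:2].astype(np.float32)); print(st[i].tolist(),'z',np.percentile(q[:,2],[50,95]).round(3),np.round(R[0],3),np.round(R[1],3),round(R[2],1))
        if st[i,4]>200: print(cv2.boxPoints(R).round(3).tolist(), 'col',c['image'][l==i].mean(0).round())
    topdown(c,.3,.75,-.3,.23,'t_%s.png'%n)
E
```

```text
scene bench z -0.00141735866865057
[136, 149, 34, 31, 542] z [0.03  0.033] [ 0.711 -0.307] [0.087 0.076] 89.3
[[0.6729999780654907, -0.3499999940395355], [0.7490000128746033, -0.35100001096725464], [0.75, -0.2639999985694885], [0.6740000247955322, -0.2630000114440918]] col [ 61.  83. 112.]
[215, 152, 53, 53, 753] z [0.019 0.022] [ 0.542 -0.072] [0.232 0.04 ] 84.0
[[0.5090000033378601, -0.1850000023841858], [0.550000011920929, -0.1899999976158142], [0.5740000009536743, 0.04100000113248825], [0.5339999794960022, 0.04500000178813934]] col [86. 76. 76.]
[187, 192, 104, 91, 2674] z [0.05  0.055] [0.687 0.057] [0.155 0.294] 5.8
[[0.5950000286102295, 0.19499999284744263], [0.625, -0.09700000286102295], [0.7789999842643738, -0.08100000023841858], [0.7490000128746033, 0.210999995470047]] col [96. 97. 97.]
[331, 196, 26, 25, 371] z [0.015 0.018] [0.394 0.222] [0.09  0.055] 2.2
[[0.3479999899864197, 0.24799999594688416], [0.3499999940395355, 0.19300000369548798], [0.4399999976158142, 0.19699999690055847], [0.43799999356269836, 0.25200000405311584]] col [139. 127.  91.]
[264, 213, 7, 10, 48] z [
[... 319 characters left out ...]
762787]] col [133. 131. 130.]
[187, 163, 11, 12, 81] z [0.016 0.019] [0.411 0.22 ] [0.063 0.036] 79.7
[247, 167, 5, 9, 42] z [0.03  0.041] [0.585 0.097] [0.026 0.015] 64.0
[242, 182, 33, 46, 561] z [0.02  0.023] [ 0.537 -0.071] [0.237 0.04 ] 84.1
[[0.5049999952316284, -0.18700000643730164], [0.5440000295639038, -0.19099999964237213], [0.5690000057220459, 0.04399999976158142], [0.5289999842643738, 0.04800000041723251]] col [126. 114. 115.]
[323, 218, 37, 27, 531] z [0.032 0.035] [ 0.708 -0.305] [0.09  0.084] 89.2
[[0.6660000085830688, -0.3499999940395355], [0.75, -0.35100001096725464], [0.7509999871253967, -0.26100000739097595], [0.6669999957084656, -0.25999999046325684]] col [109. 129. 164.]
```

View pics/t_scene.png

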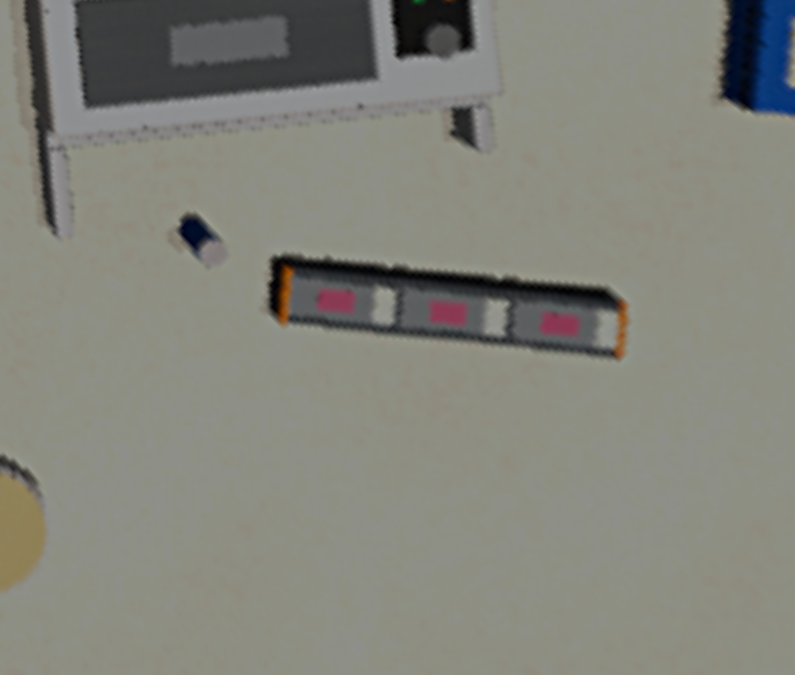

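```bash
python3 - <<'E'
s=open('h.py').read().split('def tray(')[0]
s+='''
O=np.array([.640,.052]); YAW=.102
def D(p):
    c,s=np.cos(YAW),np.sin(YAW); q=np.atleast_2d(p)[:,:2]-O; return q@np.array([[c,-s],[s,c]])
def tray():
    for n in('scene','side'):
        c=r.read_camera(n); h=cv2.cvtColor(c['image'],cv2.COLOR_RGB2HSV)
        m=cv2.inRange(h,(5,130,70),(22,255,255)); k,l,st,ce=cv2.connectedComponentsWithStats(m)
        for i in range(1,k):
            p=ray(c,ce[i],.017)[0]
            if st[i,4]>3 and .4<p[0]<.7 and -.25<p[1]<.2: print(n,st[i,4],'uv',ce[i].round(1),'w',p[:2].round(4),'dock mm',(D(p)[0]*1e3).round(1))
    s=r.read_state(); R=s['eef_rot']
    print('t',s['clock'],'tcp',np.round(s['position'],4),'dock mm',(D(s['position'])[0]*1e3).round(1),'toolx yaw in dock',round(float(np.arctan2(R[1][0],R[0][0])-YAW),3),'F',np.round(s['contact_force'],1))
'''
open('h.py','w').write(s)
E
python3 -c "
from h import *
tray()
c=r.read_camera('side');P=cloud(c);c2=r.read_camera('scene');Q=cloud(c2)
# dock walls: z .024-.036
for P in(P,Q):
    d=D(P.reshape(-1,3))*1e3; z=P.reshape(-1,3)[:,2]
    for nm,m in(('leftwall',(z>.015)&(z<.036)&(abs(d[:,0]+8)<30)&(d[:,1]>110)&(d[:,1]<170)),('rightwall',(z>.015)&(z<.036)&(d[:,0]>-15)&(d[:,0]<25)&(d[:,1]<-120)&(d[:,1]>-170)),('body',(z>.045)&(z<.056)&(d[:,0]>0)&(d[:,0]<90)&(abs(d[:,1])<170)),('wall',(z>.022)&(z<.036)&(d[:,0]>15)&(d[:,0]<48)&(abs(d[:,1])<120)),('post',(z>.033)&(z<.044)&(abs(d[:,0]+45)<20)&(abs(d[:,1]-50)<25))):
        if m.sum()>3: print(nm,m.sum(),np.percentile(d[m],[3,50,97],axis=0).round(1).tolist())
"
```

```text
scene 14 uv [219.4 154.6] w [ 0.5286 -0.1856] dock mm [-135. -225.]
scene 20 uv [262. 200.] w [0.5533 0.0389] dock mm [-87.6  -4.2]
side 15 uv [268.7 223.5] w [ 0.5261 -0.1794] dock mm [-136.8 -218.6]
t 0.3 tcp [ 0.1252 -0.5354  0.2309] dock mm [-571.9 -531.9] toolx yaw in dock -1.443 F [-0.4 -0.3 -0.1]
leftwall 70 [[-35.3, 131.0], [-8.5, 137.7], [19.2, 147.6]]
rightwall 55 [[-6.4, -148.3], [8.8, -144.0], [24.4, -121.7]]
body 704 [[35.9, -141.3], [59.1, -16.0], [87.3, 135.0]]
wall 247 [[22.7, -110.2], [30.5, -5.5], [39.4, 112.2]]
post 17 [[-57.2, 39.1], [-49.7, 47.4], [-44.7, 57.5]]
leftwall 88 [[-29.3, 135.2], [-5.3, 141.8], [20.5, 146.8]]
rightwall 41 [[0.0, -146.7], [11.7, -137.8], [22.3, -134.2]]
body 1475 [[42.9, -137.0], [65.8, 13.9], [88.6, 139.1]]
wall 138 [[28.2, -110.7], [31.6, 3.6], [34.6, 112.8]]
post 27 [[-53.6, 40.9], [-44.9, 49.1], [-38.0, 56.2]]
```

Emit:
servo_tool --motion "-0.025 -0.03 0 0.08 0; -0.055 -0.065 0 0.16 0; -0.085 -0.1 0 0.24 0; -0.115 -0.14 0 0.334 0; -0.145 -0.175 0 0.334 0; -0.175 -0.21 0 0.334 0; -0.205 -0.25 0 0.334 0; -0.235 -0.285 0 0.334 0"

```text
clock: 1.2
position: [0.3503, -0.24, 0.2316]
eef_rot: [[-0.104, -0.995, 0.001], [-0.995, 0.104, -0.0], [0.0, -0.001, -1.0]]
contact_force: [0.4, -0.4, 0.5]
gripper_width: 0.0851
```

Emit:
servo_tool --motion "-0.04 -0.025 0 0 0; -0.08 -0.05 0.0 0 0; -0.12 -0.075 0 0 0; -0.16 -0.1 0.04 0 0; -0.187 -0.116 0.08 0 0; -0.187 -0.116 0.12 0 0; -0.187 -0.116 0.16 0 0; -0.187 -0.116 0.18 0 0"

```text
clock: 2.0
position: [0.4826, -0.0648, 0.0471]
eef_rot: [[-0.103, -0.995, -0.006], [-0.995, 0.103, 0.001], [-0.001, 0.006, -1.0]]
contact_force: [-0.7, 0.1, -0.2]
gripper_width: 0.0856
```

```bash
python3 -c "
from h import *
tray()"
```

```text
scene 14 uv [219.4 154.6] w [ 0.5286 -0.1856] dock mm [-135. -225.]
scene 20 uv [262. 200.] w [0.5533 0.0389] dock mm [-87.6  -4.2]
side 15 uv [268.7 223.5] w [ 0.5261 -0.1794] dock mm [-136.8 -218.6]
t 2.1 tcp [ 0.4822 -0.0651  0.0476] dock mm [-168.9 -100.4] toolx yaw in dock -1.777 F [ 0.8  0.  -0.7]
```

Emit:
servo_tool --motion "0 0 0.03 0 0; 0 0 0.052 0 0; 0 0 0.052 0 0; 0 -0.015 0.052 0 0; 0 -0.025 0.052 0 0; 0 -0.035 0.052 0 0; 0 -0.045 0.052 0 0; 0 -0.05 0.052 0 0"

```text
clock: 2.9
position: [0.5325, -0.0704, -0.004]
eef_rot: [[-0.103, -0.995, -0.007], [-0.995, 0.103, 0.002], [-0.001, 0.007, -1.0]]
contact_force: [-5.7, -0.1, 3.5]
gripper_width: 0.0857
```

```bash
python3 -c "
from h import *
tray()
c=save('scene','a.png'); topdown(c,.3,.75,-.3,.23,'t2.png')"
```

```text
scene 13 uv [213.4 158.5] w [ 0.5535 -0.1879] dock mm [-110.5 -229.9]
scene 21 uv [256.3 204.1] w [0.5762 0.0368] dock mm [-65.1  -8.6]
side 17 uv [275.9 221.6] w [ 0.5508 -0.1813] dock mm [-112.5 -223. ]
t 3.0 tcp [ 0.5329 -0.0704 -0.0044] dock mm [-119.  -110.9] toolx yaw in dock -1.777 F [ 0.6 -1.1  0.3]
```

View pics/t2.png

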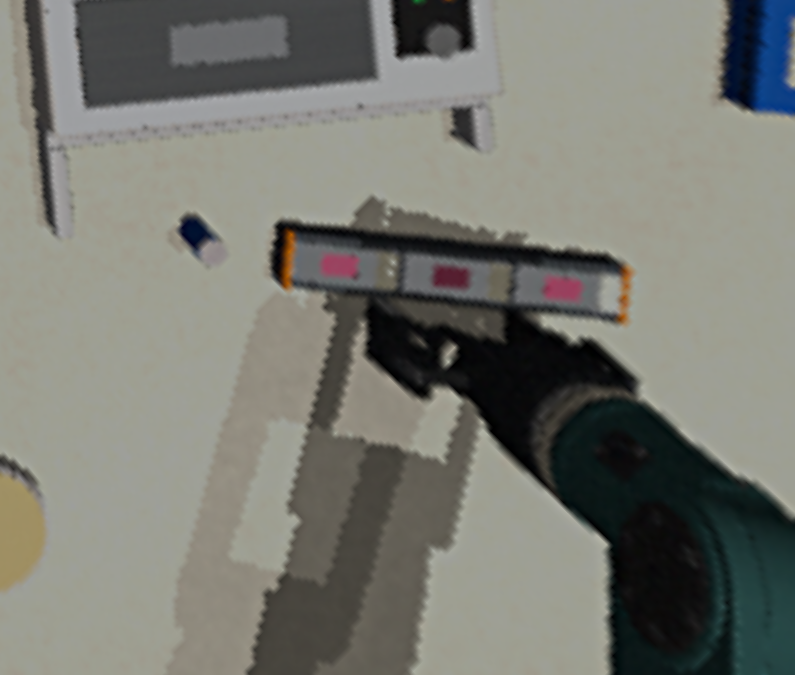

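Emit:
servo_tool --motion "-0.002 -0.01 0 0 0; -0.004 -0.02 0 0 0; -0.006 -0.03 0 0 0; -0.008 -0.04 0 0 0; -0.009 -0.046 0 0 0; -0.01 -0.049 0 0 0; -0.01 -0.049 0 0 0; -0.01 -0.044 0 0 0"

```text
clock: 3.85
position: [0.5784, -0.065, -0.0045]
eef_rot: [[-0.103, -0.995, -0.003], [-0.995, 0.103, 0.001], [-0.001, 0.003, -1.0]]
contact_force: [-0.2, 0.8, 0.7]
gripper_width: 0.0857
```

```bash
python3 -c "
from h import *
tray()"
```

```text
scene 12 uv [203.2 167.8] w [ 0.6022 -0.1831] dock mm [ -61.5 -230. ]
scene 22 uv [245.3 215.4] w [0.6274 0.0413] dock mm [-13.6  -9.3]
side 15 uv [288.7 216.5] w [ 0.5991 -0.1772] dock mm [ -64.  -223.8]
t 3.95 tcp [ 0.577  -0.0648 -0.0048] dock mm [ -74.6 -109.8] toolx yaw in dock -1.777 F [0.4 0.6 0. ]
```

Emit:
servo_tool --motion "0 0.01 0 0 0; 0 0.01 -0.04 0 0; 0 0 -0.08 -0.13 0.5; 0.04 -0.01 -0.09 -0.27 1; 0.08 -0.02 -0.09 -0.41 1; 0.12 -0.03 -0.09 -0.55 1; 0.16 -0.037 -0.09 -0.69 1; 0.16 -0.037 -0.09 -0.83 1"

```text
clock: 4.75
position: [0.5968, -0.2332, 0.0849]
eef_rot: [[0.664, -0.748, -0.005], [-0.748, -0.664, -0.001], [-0.002, 0.004, -1.0]]
contact_force: [-0.5, 0.4, -0.1]
gripper_width: 0.0001
```

```bash
python3 -c "
from h import *
print(r.read_state()['joint_pos'])
tray()"
```

```text
[-0.45945256  0.35630999  1.34249449 -0.00307267  1.44638703  0.38528904]
scene 11 uv [205.3 166.2] w [ 0.5932 -0.183 ] dock mm [ -70.5 -229. ]
scene 5 uv [200.2 169.2] w [ 0.6129 -0.1855] dock mm [ -51.2 -233.5]
scene 22 uv [245.3 215.4] w [0.6274 0.0413] dock mm [-13.6  -9.3]
side 13 uv [288.7 216.5] w [ 0.5992 -0.1772] dock mm [ -64.  -223.9]
t 4.85 tcp [ 0.5968 -0.229   0.0847] dock mm [ -71.6 -275.2] toolx yaw in dock -0.949 F [-1.1  0.5  0.7]
```

Emit:
servo_tool --motion "0 0 0 -0.14 1; 0 0 0 -0.28 1; 0 0 0 -0.42 1; 0 0 0 -0.56 1; 0 0 0.02 -0.7 1; 0 0 0.05 -0.735 1; 0 0 0.07 -0.735 1; 0 0 0.0755 -0.735 1"

```text
clock: 5.65
position: [0.5939, -0.2265, 0.006]
eef_rot: [[0.994, -0.113, -0.011], [-0.113, -0.994, 0.005], [-0.012, -0.004, -1.0]]
contact_force: [-0.3, 0.2, -0.3]
gripper_width: 0.0001
```

```bash
python3 -c "
from h import *
tray()"
```

```text
scene 6 uv [206.  165.8] w [ 0.5906 -0.1824] dock mm [ -73.  -228.1]
scene 4 uv [199.8 170. ] w [ 0.616  -0.1841] dock mm [ -47.9 -232.4]
scene 22 uv [245.3 215.4] w [0.6274 0.0413] dock mm [-13.6  -9.3]
t 5.75 tcp [ 0.5955 -0.2276  0.0083] dock mm [ -72.7 -273.6] toolx yaw in dock -0.215 F [ 0.5 -0.2  0.3]
```

Emit:
servo_tool --motion "0.0015 -0.02 0 0 1; 0.0015 -0.03 0 0 1; 0.0015 -0.04 0 0 1; 0.0015 -0.05 0 0 1; 0.0015 -0.06 0 0 1; 0.0015 -0.07 0 0 1; 0.0015 -0.077 0 0 1; 0.0015 -0.08 0 0 1"

```text
clock: 6.55
position: [0.6062, -0.1477, 0.0087]
eef_rot: [[0.994, -0.112, -0.007], [-0.112, -0.994, 0.003], [-0.008, -0.002, -1.0]]
contact_force: [0.1, -4.1, 3.3]
gripper_width: -0.0002
```

```bash
python3 -c "
from h import *
tray()
c=save('scene','b.png'); topdown(c,.4,.75,-.3,.23,'t3.png')"
```

```text
scene 23 uv [255.3 226.6] w [0.6325 0.0893] dock mm [-3.6 37.8]
t 6.65 tcp [ 0.606  -0.1473  0.0082] dock mm [ -54.1 -194.8] toolx yaw in dock -0.214 F [-0.1 -0.8  1. ]
```

View pics/t3.png

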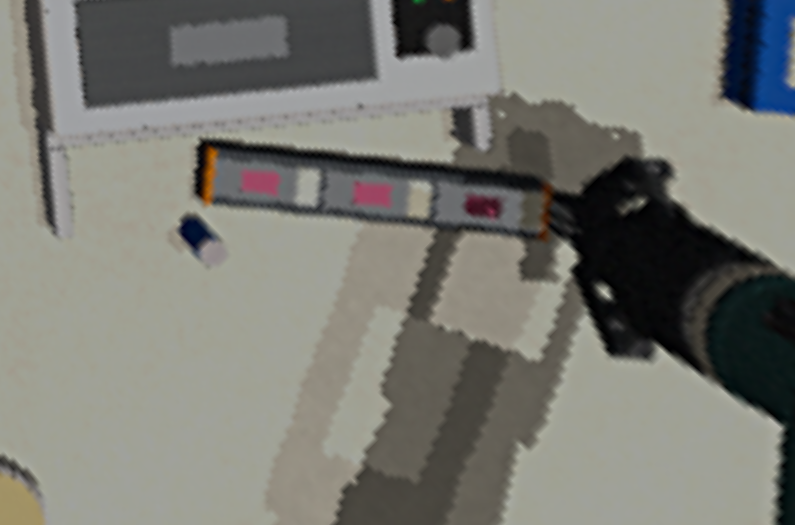

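Emit:
servo_tool --motion "0 -0.01 0 0 1; 0 -0.02 0 0 1; 0 -0.03 0 0 1; 0 -0.04 0 0 1; 0 -0.05 0 0 1; 0 -0.058 0 0 1; 0 -0.064 0 0 1; 0 -0.067 0 0 1"

```text
clock: 7.5
position: [0.6131, -0.0797, 0.0077]
eef_rot: [[0.994, -0.112, -0.009], [-0.112, -0.994, 0.006], [-0.01, -0.005, -1.0]]
contact_force: [-0.6, -3.0, 0.5]
gripper_width: 0.0001
```

```bash
python3 -c "
from h import *
tray()
c=save('scene','b.png'); topdown(c,.4,.75,-.3,.23,'t4.png')"
```

```text
scene 12 uv [224.7 191. ] w [ 0.6129 -0.0671] dock mm [ -39.  -115.7]
scene 22 uv [270.9 242.5] w [0.6367 0.1575] dock mm [  7.4 105.3]
t 7.6 tcp [ 0.6131 -0.0794  0.0077] dock mm [ -40.2 -128. ] toolx yaw in dock -0.214 F [-0.3 -0.  -0.4]
```

View pics/t4.png

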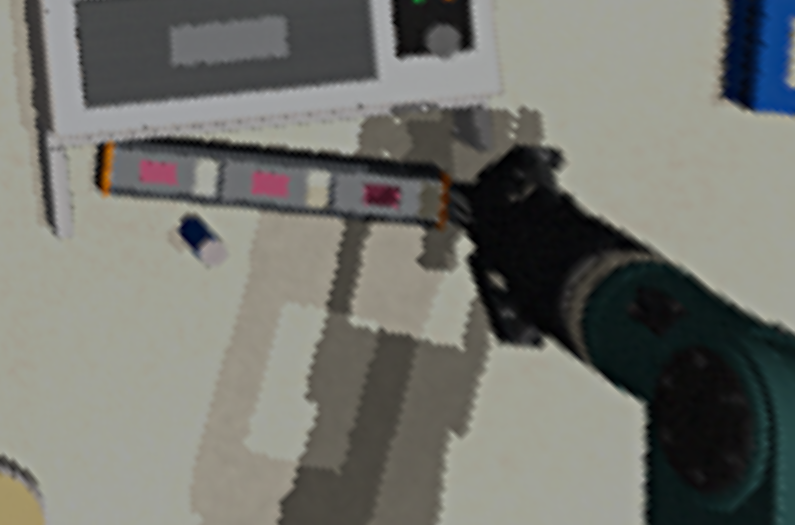

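Emit:
servo_tool --motion "0 0.015 0 0 1; 0 0.015 -0.04 0 1; -0.02 0 -0.07 -0.1 1; -0.055 -0.02 -0.07 -0.214 1; -0.056 -0.042 -0.07 -0.214 1; -0.056 -0.042 -0.04 -0.214 1; -0.056 -0.042 -0.01 -0.214 1; -0.056 -0.042 0 -0.214 1"

```text
clock: 8.45
position: [0.5592, -0.0317, 0.0049]
eef_rot: [[0.995, 0.101, -0.016], [0.101, -0.995, 0.009], [-0.015, -0.01, -1.0]]
contact_force: [-0.8, 0.4, 0.0]
gripper_width: -0.0002
```

```bash
python3 -c "
from h import *
tray()"
```

```text
scene 16 uv [224.2 191.4] w [ 0.6148 -0.067 ] dock mm [ -37.2 -115.8]
scene 22 uv [270.9 242.7] w [0.6373 0.1579] dock mm [  8.1 105.6]
side 8 uv [278.1 194.6] w [ 0.6215 -0.0616] dock mm [ -30.  -111.2]
t 8.55 tcp [ 0.5602 -0.0319  0.0063] dock mm [-87.9 -75.4] toolx yaw in dock -0.001 F [ 0.5  0.2 -0.3]
```

Emit:
servo_tool --motion "0.01 0 -0.002 0 1; 0.018 0 -0.002 0 1; 0.026 0 -0.002 0 1; 0.034 0 -0.002 0 1; 0.042 0 -0.002 0 1; 0.049 0 -0.002 0 1; 0.055 0 -0.002 0 1; 0.058 0 -0.002 0 1"

```text
clock: 9.35
position: [0.6188, -0.0267, 0.009]
eef_rot: [[0.995, 0.101, -0.014], [0.101, -0.995, 0.007], [-0.013, -0.008, -1.0]]
contact_force: [-4.9, -1.7, 7.3]
gripper_width: 0.0001
```

```bash
python3 -c "
from h import *
tray()
c=save('scene','b.png'); topdown(c,.4,.75,-.3,.23,'t5.png')"
```

```text
scene 8 uv [213.8 203.2] w [ 0.6667 -0.0579] dock mm [  15.4 -112. ]
scene 26 uv [274.8 242.3] w [0.6283 0.165 ] dock mm [-1.000e-01  1.136e+02]
t 9.45 tcp [ 0.6189 -0.0266  0.0089] dock mm [-29.  -76.1] toolx yaw in dock -0.001 F [-3.2 -0.8  4.7]
```

View pics/t5.png

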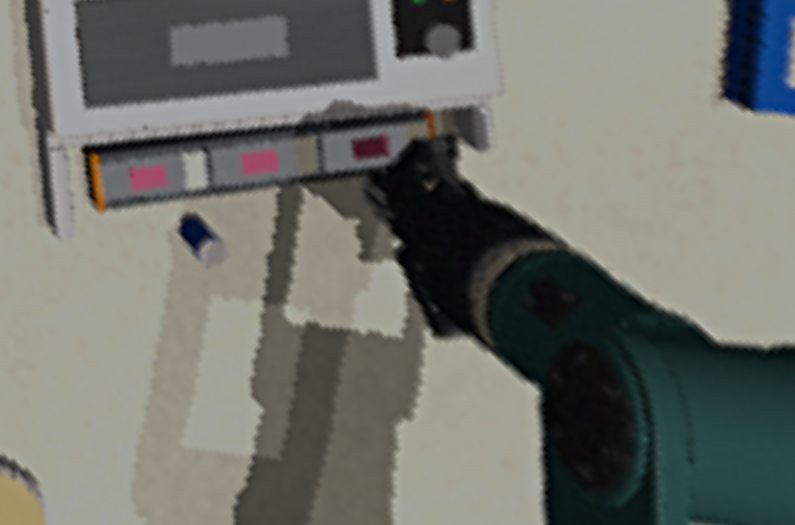

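Emit:
servo_tool --motion "-0.02 0 0 0 1; -0.03 0 -0.04 0 1; -0.035 -0.04 -0.08 0 1; -0.035 -0.085 -0.08 0 1; -0.035 -0.13 -0.08 0 1; -0.035 -0.166 -0.08 0 1; -0.035 -0.166 -0.04 0 1; -0.035 -0.166 -0.01 0 1"

```text
clock: 10.3
position: [0.5685, 0.1373, 0.0208]
eef_rot: [[0.995, 0.104, -0.01], [0.104, -0.995, 0.008], [-0.009, -0.009, -1.0]]
contact_force: [0.1, -0.1, -0.6]
gripper_width: 0.0
```

```bash
python3 -c "
from h import *
tray()"
```

```text
scene 16 uv [216.2 200.8] w [ 0.6555 -0.059 ] dock mm [   4.1 -112. ]
scene 21 uv [274.3 242.8] w [0.6304 0.165 ] dock mm [  2.  113.4]
side 10 uv [286.  190.5] w [ 0.6567 -0.053 ] dock mm [   5.9 -106.1]
t 10.4 tcp [0.5638 0.1355 0.0157] dock mm [-67.3  90.8] toolx yaw in dock 0.0 F [-1.1 -0.7 -0.7]
```

Emit:
servo_tool --motion "0 0 0.007 0 1; 0.012 0 0.007 0 1; 0.022 0 0.007 0 1; 0.03 0 0.007 0 1; 0.036 0 0.007 0 1; 0.04 0 0.007 0 1; 0.043 0 0.007 0 1; 0.043 0 0.007 0 1"

```text
clock: 11.2
position: [0.6058, 0.1402, 0.0093]
eef_rot: [[0.994, 0.102, -0.025], [0.102, -0.995, 0.007], [-0.025, -0.009, -1.0]]
contact_force: [-6.4, 0.4, 7.6]
gripper_width: 0.0001
```

```bash
python3 -c "
from h import *
tray()"
```

```text
scene 16 uv [216.7 200. ] w [ 0.6526 -0.0602] dock mm [   1.1 -112.9]
scene 12 uv [273.8 242.9] w [0.6319 0.1643] dock mm [  3.4 112.5]
side 13 uv [284.2 191.2] w [ 0.649  -0.0539] dock mm [  -1.8 -106.2]
t 11.3 tcp [0.6058 0.1402 0.0093] dock mm [-25.   91.2] toolx yaw in dock 0.0 F [-5.7 -0.1  6.2]
```

Emit:
servo_tool --motion "0.001 0 0 0 1; 0.002 0 0 0 1; 0.003 0 0 0 1; 0.004 0 0 0 1; 0.004 0 0 0 1"

```text
clock: 11.8
position: [0.6061, 0.1403, 0.0094]
eef_rot: [[0.994, 0.102, -0.034], [0.102, -0.995, 0.006], [-0.034, -0.009, -0.999]]
contact_force: [-12.6, -1.2, 8.4]
gripper_width: -0.0
```

```bash
python3 -c "
from h import *
tray()"
```

```text
scene 16 uv [216.8 200. ] w [ 0.6523 -0.0599] dock mm [   0.9 -112.6]
scene 9 uv [273.6 243.2] w [0.633  0.1646] dock mm [  4.5 112.7]
side 13 uv [284.2 191.2] w [ 0.649  -0.0539] dock mm [  -1.8 -106.2]
t 11.9 tcp [0.6061 0.1403 0.0094] dock mm [-24.7  91.3] toolx yaw in dock 0.0 F [-12.3  -1.7   8.6]
```

Emit:
servo_tool --motion "-0.02 0 0 0 1; -0.04 0 -0.02 0 1; -0.04 0.01 -0.06 0 1; -0.04 0.055 -0.08 0 1; -0.04 0.1 -0.08 0 1; -0.04 0.145 -0.08 0 1; -0.04 0.177 -0.06 0 1; -0.04 0.177 -0.02 0 1"

```text
clock: 12.7
position: [0.5901, -0.0455, 0.0335]
eef_rot: [[0.995, 0.097, -0.021], [0.097, -0.995, 0.002], [-0.021, -0.004, -1.0]]
contact_force: [0.8, 0.7, -1.2]
gripper_width: 0.0
```

```bash
python3 -c "
from h import *
tray()"
```

```text
scene 17 uv [216.8 199.9] w [ 0.6521 -0.0603] dock mm [   0.6 -113. ]
scene 22 uv [273.1 243.9] w [0.6355 0.1651] dock mm [  7. 113.]
side 4 uv [250.5 159.8] w [0.6264 0.1737] dock mm [ -1.1 122.4]
side 11 uv [284.8 190.9] w [ 0.6519 -0.0533] dock mm [   1.1 -105.9]
t 12.8 tcp [ 0.5811 -0.0407  0.0236] dock mm [-68.  -86.2] toolx yaw in dock -0.002 F [-1.3  0.3 -0.3]
```

Emit:
servo_tool --motion "0 0 0.015 0 1; 0.012 0 0.015 0 1; 0.024 0 0.015 0 1; 0.032 0 0.015 0 1; 0.038 0 0.015 0 1; 0.043 0 0.015 0 1; 0.047 0 0.015 0 1; 0.05 0 0.015 0 1"

```text
clock: 13.6
position: [0.6234, -0.036, 0.0072]
eef_rot: [[0.993, 0.1, -0.062], [0.1, -0.995, 0.007], [-0.061, -0.013, -0.998]]
contact_force: [-25.4, -1.6, 18.5]
gripper_width: -0.0003
```

```bash
python3 -c "
from h import *
tray()"
```

```text
scene 4 uv [212.5 204.5] w [ 0.6724 -0.0573] dock mm [  21.1 -112. ]
scene 24 uv [273.4 243.7] w [0.6344 0.1652] dock mm [  5.9 113.1]
side 5 uv [250.2 160. ] w [0.6247 0.1726] dock mm [ -2.9 121.5]
side 5 uv [288.8 189.2] w [ 0.669  -0.0507] dock mm [  18.4 -105.1]
t 13.7 tcp [ 0.6233 -0.036   0.0073] dock mm [-25.6 -85.8] toolx yaw in dock -0.001 F [-20.1  -1.1  15.6]
```

Emit:
servo_tool --motion "-0.01 0 0 0 1; -0.03 0 0 0 1; -0.04 0 -0.03 0 1; -0.05 0 -0.08 0 1; -0.09 0 -0.12 0 1; -0.13 0 -0.15 0 1; -0.15 0.04 -0.15 0 1; -0.15 0.08 -0.15 0 1"

```text
clock: 14.5
position: [0.4909, -0.1319, 0.1688]
eef_rot: [[0.993, 0.102, -0.056], [0.102, -0.995, 0.004], [-0.055, -0.01, -0.998]]
contact_force: [0.6, -0.1, -0.7]
gripper_width: 0.0004
```

```bash
python3 -c "
from h import *
tray()
for n in('scene','side'):
    c=r.read_camera(n);P=cloud(c).reshape(-1,3);d=D(P)*1e3
    for lo in(-105,-60,-20,20,60):
        m=(d[:,1]>lo)&(d[:,1]<lo+40)&(P[:,2]>.013)&(P[:,2]<.025)&(abs(d[:,0])<45); print(n,lo,m.sum(),np.percentile(d[m,0],[5,50,95]).round(1))
    b=c['image']; 
    im=topdown(c,.57,.72,-.12,.22,None,2200); cv2.imwrite('pics/e_%s.png'%n,im[...,::-1])
a=cv2.imread('pics/e_scene.png');b=cv2.imread('pics/e_side.png');cv2.imwrite('pics/e.png',cv2.resize(np.vstack([a,b]),None,fx=.85,fy=.85))"
```

```text
scene 17 uv [215.4 201.4] w [ 0.6587 -0.0595] dock mm [   7.3 -112.8]
scene 23 uv [273.3 243.6] w [0.6343 0.165 ] dock mm [  5.8 113. ]
side 14 uv [286.6 190.2] w [ 0.6595 -0.0525] dock mm [   8.7 -106. ]
t 14.6 tcp [ 0.4917 -0.1354  0.1663] dock mm [-166.6 -171.4] toolx yaw in dock -0.007 F [-1.1  1.3 -0.3]
scene -105 128 [-8.3  8.  23.2]
scene -60 130 [-8.9  7.6 23. ]
scene -20 142 [-8.2  8.5 23. ]
scene 20 160 [-37.7   6.9  23.8]
scene 60 158 [-8.7  8.1 23.5]
side -105 96 [-14.3   6.2  26.7]
side -60 84 [-14.2   2.6  25.7]
side -20 85 [-15.    2.7  25.7]
side 20 72 [-14.6   5.1  25.5]
side 60 2 [22.2 24.5 26.7]
```

View pics/e.png

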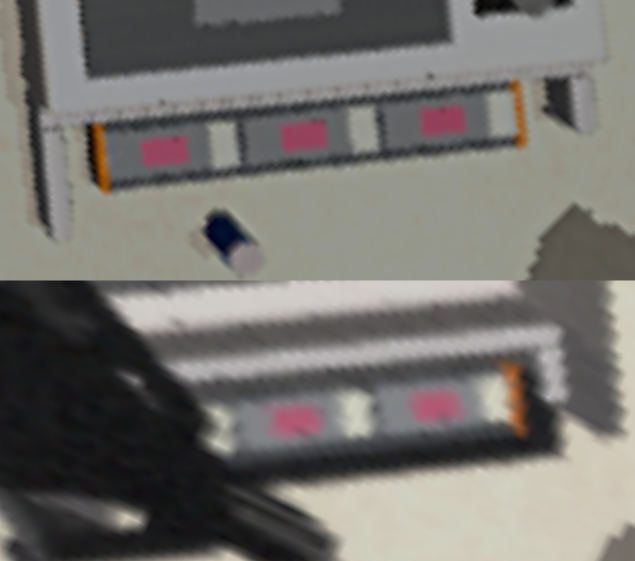

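```bash
python3 -c "
from rig import r
print(r.hand_in())"
```

```text
the job is handed in; nothing more can be done
None
```

The tray now lies in the drying bay, parallel to the back wall, and I have handed the job in at about 14.6 s of the 72 s allowed. `hand_in()` reports no verdict, so I can't confirm it passed.

**What I did:** I pushed the tray toward the bay on its front side, keeping it about 0.21 rad off parallel to the bay. Then I pushed it from its right end so the left end slid in behind the post. Last, I pushed the right end, the left end and the right end again against the back wall. The tray was never gripped, and I saw no sign of it lifting or tipping.

**Last checks, scene camera, in the dock's frame:**

| Point | Measured | Allowed |
|---|---|---|
| Left end x | about 6 mm | 3 to 16 mm |
| Right end x | about 7 mm | 3 to 16 mm |
| Tray centre y | about 0 mm | -24 to 24 mm |

- **Wall contact:** In the last pushes the tool stopped moving while the force rose to about 13 N on the left and 25 N on the right. That suggests the tray reached the wall both times. The left end crept back about 1 mm during the last push on the right.
- **Disagreement:** If the tray were touching the wall, x would read about 11 mm, so the camera figures are 4–5 mm short of that. The two cameras also differ by up to about 7 mm. The side camera puts the right end at about 9 mm, and the arm hid the left end from it.
- **Bystanders:** I did not measure them again. The pushes stayed around the tray, the post and the bay, and the arm carried the gripper above the bench between pushes.

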